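# Aim the watering spout over the weighed pot and lock it with its jam nut

## Robot

A 7-joint arm with a two-finger parallel gripper is mounted at the origin on the work surface. World frame = base frame: x ahead of the robot, y to its left, z up, the work surface at z = 0. Lengths are in mm, angles in rad, forces in N, time in s.
With the tool pointing down it reaches from about 400 to 875 mm from the base axis. Payload 4.4 kg.
Tool frame: the origin (TCP) lies at the very end of the fingers, on their centre line; the grasp point (between the pads) lies 19 mm behind it; z points along the fingers, y is the direction in which the jaws open and shut (so a half turn about z gives the same grasp; the last joint's range is limited). The gripper opens to 85 mm and grips with 20 to 120 N. Pads are 22 mm wide; open, the fingers measure 114 mm over their backs; the gripper's body (76 mm by 85 mm) begins 54 mm behind the grasp point. The pads swing forward as they close: fully open they stand 13 mm farther back than shut.
Start: joints at [-1.387, 0.628, 0.038, 1.517, -0.027, 0.996, -0.02], TCP at [160.661, 629.846, 231.313] pointing down, gripper open.
Joint ranges: [-3.06, 3.06], [-0.37, 2.12], [-1.25, 1.32], [0.18, 2.47], [-1.1, 4.24], [0.23, 1.98], [-2.94, 2.94]. Speed limits (rad/s): [2.57, 2.57, 3.14, 3.14, 3.14, 3.14, 3.14].

## Interface

Orientations are given as [roll, pitch, yaw] about the fixed x, y, z axes, in that order (R = Rz(yaw) Ry(pitch) Rx(roll)).
In Python, from cell import read_state, get_image, calibration, finish_job gives the robot as it stands. The module is installed in compiled form; this text tells all that it offers.
- The arm moves only by the tool apply_moves, never from a script. Its argument "increments" is a list of rows, each an object of numbers: "tx", "ty", "tz": the shift along the world's x, y, z in m; "rx", "ry", "rz": the turn, a rotation vector about the world's x, y, z in units of 5 degrees (1.0 is 5 degrees); "claw": the finger opening in m, from 0 to 0.0854. In form: [{"tx": .., "ty": .., "tz": .., "rx": .., "ry": .., "rz": .., "claw": ..}, ...]. A call has 1 to 12 rows; each row is the pose to reach, as a shift and turn from the pose commanded when the call began; what a row does not reach only later rows make up. A row lasts 1/10 s, in which the tool goes at most 50 mm and 8.59 degrees, less where a joint would pass 70% of its speed; a pose out of reach is approached as far as the arm can. A call with a gripper value outside its range is refused whole. The fingers move at their own pace and stop on an object; the grip force is fixed at half the most. Time passes only in rows, so rows that repeat a pose let the fingers close. It gives the time, the measured TCP pose, the force and the opening at its end, in the units of the state.
- read_state(): the state, without advancing time (a new reading comes with each control period).
- get_image(name): name is "scene" or "top" or "wrist"; returns the picture (400x640x3 uint8, red, green, blue); there is no depth.
- calibration(name): a dict with "camera_matrix" (3x3 intrinsics, pixels), "origin" and "attitude" of the camera in the world. Camera axes: x right, y up, looking along -z (the intrinsics and any distortion apply to the point x, -y, -z); pixel columns grow to the right and rows downward; lengths in mm; the calibration is good to about 2 mm. A picture is of the moment at which its call begins: read the wrist's pose just before it. calibration takes no time and is no camera call; for the wrist camera it gives the pose at the moment of the call.
- finish_job(): hands the job in, once; it reports no verdict.
The state is a dict: "clock": time; "qpos": joint angles; "qd": joint speeds; "tau": joint torques, N m; "eef_pos": TCP position; "tool_rot": TCP orientation; "force": force on the tool from outside, world axes, zero at the start; "torque": the same for the moment, N m; "width": finger opening in mm.
Only numpy, scipy, OpenCV 4.12 (cv2) and the standard library are available. Lean on these libraries where they do the work, as an engineer would, in place of code of your own. Each camera call takes 0.05 s, during which the arm holds its last target. There are 200 camera calls.

## Task

Swing the watering spout round until its nozzle is over the middle of the pot on the balance, then run the hex jam nut down the threaded post and tighten it on its rubber washer, so that the spout is locked there: firmly nipped up, but without crushing the washer. Leave all the pots standing where they are.

Things in the scene. Friction and masses are not known exactly. Their poses are not given: they have to be found in the camera images.
- post: Fixed grey PVC upstand: 32 mm pipe on an 88 mm round foot bolted to the tray, ending in a 48 mm shoulder (top 168 mm above the tray) from which a 32 mm threaded stud rises to 263 mm. Origin: on its axis, at the tray surface; z up along the axis, on which spout, washer and nut all turn.
- spout: The swivelling spout with its washer. Origin: on the post's axis, at the underside of its 47 mm round hub; x points along its pipe to the nozzle, z up. The hub's top is 195 mm above the tray; on it a narrower neck with a black rubber washer, 40 mm across, just under the nut. While the nut is loose it swings lightly (0.1 N m), from 2.9 rad clockwise to 0.3 anticlockwise of the post's x axis.
- spout_pipe (a point): Point on the centre line of the spout's level pipe, 80 mm out from the post's axis, 182 mm above the tray; its x axis points outwards along the pipe to the nozzle, z up. The pipe is grey, round, 18 mm thick, and clear to take hold of from 45 to 115 mm out.
- nozzle (a point): Centre of the mouth of the turned-down nozzle at the end of the spout, 130 mm out from the post's axis, 155 mm above the tray; nozzle 19 mm thick. Same axes as spout_pipe.
- nut: Dark plastic hex jam nut, 46 mm over flats, 53 over corners, 18 tall, some 212 mm above the tray. Origin: centre of its underside; z up; x square to two flats. Clockwise from above drives it down, 3 mm a turn. It must go 0.1 to 0.6 turns to the washer, at 0.04 N m; then it stiffens by 1.2 N m per rad, plus 0.2 of thread friction. 0.4 to 0.6 N m locks well; 0.75 crushes the washer. Holds when let go.
- pot_mouth (a point): Centre of the top of the black plant pot that stands loose on the balance, about 130 mm from the post's axis: rim 110 mm across, 130 mm above the tray (pot 108 mm tall). The balance is a fixed low scale, 150 mm square, platform 22 mm high.
- pot_a: Loose black plant pot filled with soil, a bystander: 110 mm across the rim, 108 mm tall, origin at the centre of its foot.
- pot_b: As pot_a, with seedlings up to 90 mm above its rim.
- pot_c: As pot_a.
Things that resemble listed ones, but are neither listed nor needed, are in the scene too. What is shaped like the part that bears pot_mouth but blue or purple is not meant.

How it is judged:
By the outcome, as a careful person would: the job done as asked, in the order asked, and still so for the second after the job is handed in, with the robot touching nothing.
It also fails if it takes over 72 s, if anything falls off the work surface, if the arm or the gripper's body presses on something with over 40 N, if the wrist force passes 120 N, or if a joint passes its speed limit or range.

## Working session

There is one attempt and no reset: what is moved stays moved. The work goes in short steps, Python scripts to look and compute and a tool call to move; the robot and the scene stay as the last step left them, time stands still between calls to the robot, and variables do not carry over. Pictures are saved under pics/ and viewed, about 8 in all and at most 12, crops included, and the job is handed in when it is done.

Besides the shell and the picture viewer there is one more tool, called after ">>>" as name(argument=value, ...) on one line, values as JSON. apply_moves: Moves the arm, as the interface text tells. Its arguments: {"type":"object","properties":{"increments":{"type":"array"}},"required":["increments"]}

```bash
mkdir -p pics; cat > h.py <<'E'
import numpy as np, cv2
from cell import *
def K(n):
    c=calibration(n); return c
def snap(n,f):
    im=get_image(n); cv2.imwrite('pics/'+f,im[:,:,::-1]); return im
def rot(c):
    a=np.array(c['attitude'],float)
    if a.shape==(3,3): return a
    from scipy.spatial.transform import Rotation as R
    return (R.from_euler('xyz',a) if a.size==3 else R.from_quat(a)).as_matrix()
def ray(c,u,v):
    M=np.array(c['camera_matrix'],float); d=np.linalg.inv(M)@[u,v,1]
    return np.array(c['origin'],float), rot(c)@(d*[1,-1,-1])
def at(c,u,v,z):
    o,d=ray(c,u,v); return o+d*(z-o[2])/d[2]
def proj(c,p):
    q=rot(c).T@(np.array(p,float)-c['origin'])*[1,-1,-1]; q=np.array(c['camera_matrix'])@q; return q[:2]/q[2]
E
python3 - <<'E'
from h import *
for n in ['scene','top','wrist']: print(n,calibration(n))
print(read_state())
a=snap('top','top1.png'); b=snap('scene','sc1.png')
E
```

```text
scene {'camera_matrix': array([[496.69813776,   0.        , 318.7735039 ],
       [  0.        , 496.69813776, 197.27881297],
       [  0.        ,   0.        ,   1.        ]]), 'origin': array([1207.37234178, -196.98194816,  826.36782922]), 'attitude': array([ 0.82605481, -0.01209249,  1.24239512])}
top {'camera_matrix': array([[399.73886276,   0.        , 316.56175462],
       [  0.        , 399.73886276, 201.73399582],
       [  0.        ,   0.        ,   1.        ]]), 'origin': array([ 438.32804028,   47.76163584, 1058.69845697]), 'attitude': array([ 0.08926722, -0.00531996, -1.54720639])}
wrist {'camera_matrix': array([[348.71056202,   0.        , 313.01004026],
       [  0.        , 348.71056202, 206.48403925],
       [  0.        ,   0.        ,   1.        ]]), 'origin': array([ 89.6258645, 646.5237175, 373.0553462]), 'attitude': array([-0.28686628,  0.00237821,  1.32140439])}
{'clock': 0.0, 'qpos': array([-1.38678987,  0.62933683,  0.03843794,  1.51836636, -0.02700044,
        0.99628442, -0.01999228]), 'qd': array([-0.00025491,  0.00080154,  0.00010524, -0.0011072 , -0.00129336,
        0.00041883,  0.00053878]), 'tau': array([-2.06585919e-04, -5.63414276e+01,  1.22658782e+00, -1.93430507e+01,
        1.11626589e-02,  1.09183238e-02, -6.59420081e-06]), 'eef_pos': array([160.50710901, 629.2325315 , 230.39555613]), 'tool_rot': array([-3.13971568e+00,  2.14618872e-05,  2.89179698e+00]), 'force': array([ 0.19658271,  0.27879646, -1.44016584]), 'torque': array([-0.04404562,  0.01336616, -0.00214798]), 'width': 85.53605088398837}
```

View pics/top1.png

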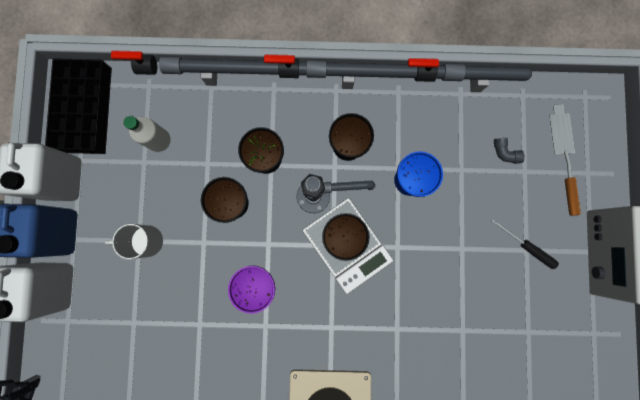

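View pics/sc1.png

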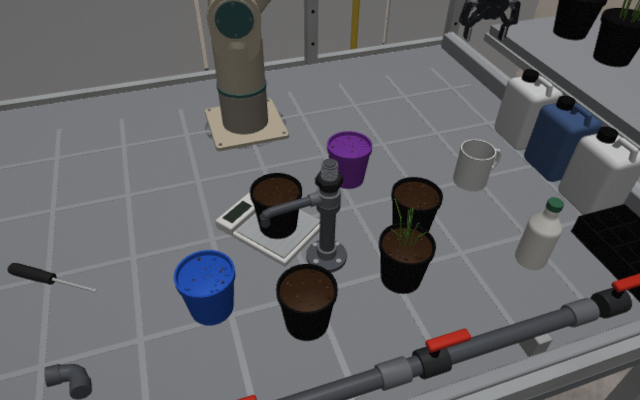

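The top view shows the post and nut near (313,188), the spout pipe running right to (372,185), and the black pot on the white balance at (346,237). The bystander pots are at (262,150) with seedlings, (351,136) and (224,200). The blue pot (419,175) and the purple one (252,289) are decoys. The pot on the balance is black and stands on the scale, so it is the one meant; I'll enlarge it to confirm.

```bash
python3 - <<'E'
from h import *
a=cv2.imread('pics/top1.png')[150:270,270:410]; b=cv2.imread('pics/sc1.png')[145:275,210:360]
A=cv2.resize(a,None,fx=4,fy=4,interpolation=cv2.INTER_CUBIC)
B=cv2.resize(b,(0,0),fx=3.69,fy=3.69,interpolation=cv2.INTER_CUBIC)
cv2.imwrite('pics/c1.png',cv2.resize(A,(700,600)) ); cv2.imwrite('pics/c2.png',cv2.resize(b,(690,598),interpolation=cv2.INTER_CUBIC))
c=calibration('top'); s=calibration('scene')
print('rim',at(c,346,237,130),at(s,276,187,130)); print('stud',at(c,313,183,263)); print('foot',at(c,313,196,3),at(s,327,255,3)); print('nut scene',at(s,329,180,221)); print('noz',at(c,371,185,182),at(s,266,216,182))
E
```

```text
rim [441.23410313 -25.28758092 130.        ] [436.62350088 -20.94358156 130.        ]
stud [547.19232258  53.24592082 263.        ]
foot [547.97788734  54.18953595   3.        ] [545.74281404  57.86449816   3.        ]
nut scene [548.89053311  55.32289958 221.        ]
noz [556.93497948 -74.55096658 182.        ] [566.12707718 -72.60228912 182.        ]
```

View pics/c1.png

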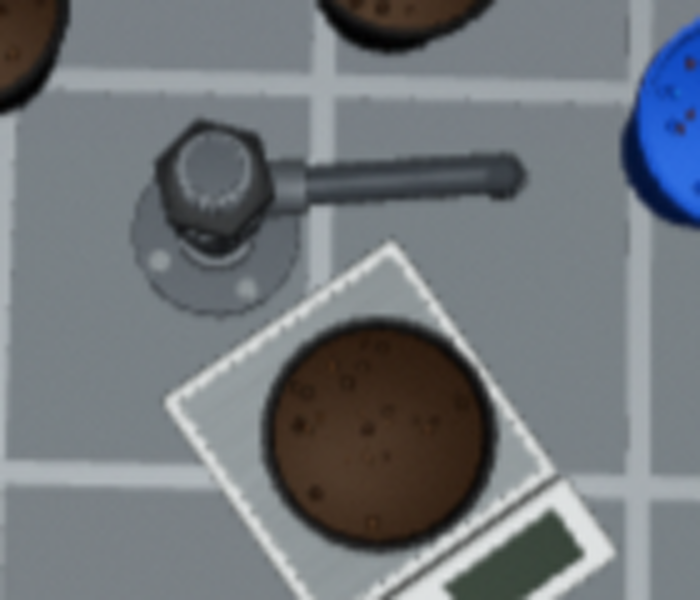

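View pics/c2.png

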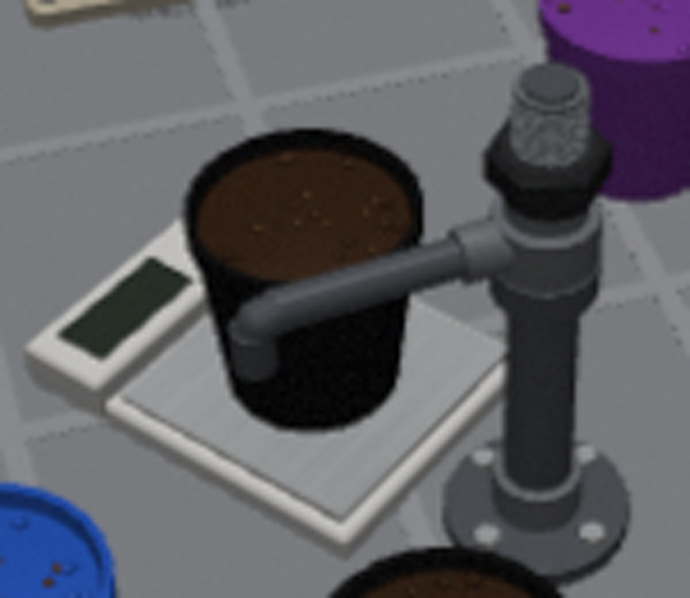

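The crops confirm it: the black pot on the white scale has its rim centre at top (345.8,236.8), and the spout's nozzle bend at (371,185) hangs beside it. The stud top is at (312.6,183.6). The measured pot-to-axis distance is 132 mm against the 130 given. I'll travel above the pipe and look with the wrist camera.

>>> apply_moves(increments=[{"tz":0.05},{"tz":0.1},{"tx":0.03,"ty":-0.04,"tz":0.11,"rz":-1.5},{"tx":0.3935,"ty":-0.665,"tz":0.11,"rz":-14.26},{"tx":0.3935,"ty":-0.665,"tz":0.11,"rz":-14.26},{"tx":0.3935,"ty":-0.665,"tz":0.11,"rz":-14.26},{"tx":0.3935,"ty":-0.665,"tz":0.11,"rz":-14.26},{"tx":0.3935,"ty":-0.665,"tz":0.11,"rz":-14.26},{"tx":0.3935,"ty":-0.665,"tz":0.11,"rz":-14.26},{"tx":0.3935,"ty":-0.665,"tz":0.11,"rz":-14.26},{"tx":0.3935,"ty":-0.665,"tz":0.11,"rz":-14.26},{"tx":0.3935,"ty":-0.665,"tz":0.11,"rz":-14.26}])

```text
$.increments[0]: bad value
```

>>> apply_moves(increments=[{"tx":0,"ty":0,"tz":0.05,"rx":0,"ry":0,"rz":0,"claw":0.085},{"tx":0,"ty":0,"tz":0.1,"rx":0,"ry":0,"rz":0,"claw":0.085},{"tx":0.03,"ty":-0.04,"tz":0.11,"rx":0,"ry":0,"rz":-1.5,"claw":0.085},{"tx":0.3935,"ty":-0.665,"tz":0.11,"rx":0,"ry":0,"rz":-14.26,"claw":0.085},{"tx":0.3935,"ty":-0.665,"tz":0.11,"rx":0,"ry":0,"rz":-14.26,"claw":0.085},{"tx":0.3935,"ty":-0.665,"tz":0.11,"rx":0,"ry":0,"rz":-14.26,"claw":0.085},{"tx":0.3935,"ty":-0.665,"tz":0.11,"rx":0,"ry":0,"rz":-14.26,"claw":0.085},{"tx":0.3935,"ty":-0.665,"tz":0.11,"rx":0,"ry":0,"rz":-14.26,"claw":0.085},{"tx":0.3935,"ty":-0.665,"tz":0.11,"rx":0,"ry":0,"rz":-14.26,"claw":0.085},{"tx":0.3935,"ty":-0.665,"tz":0.11,"rx":0,"ry":0,"rz":-14.26,"claw":0.085}])

```text
clock: 1.1
eef_pos: [366.5, 286.1, 341.2]
tool_rot: [-3.141, -0.0, 1.705]
force: [1.6, 1.4, -0.6]
width: 85.1
```

>>> apply_moves(increments=[{"tx":0.1875,"ty":-0.322,"tz":0,"rx":0,"ry":0,"rz":-0.7,"claw":0.085},{"tx":0.1875,"ty":-0.322,"tz":0,"rx":0,"ry":0,"rz":-0.7,"claw":0.085},{"tx":0.1875,"ty":-0.322,"tz":0,"rx":0,"ry":0,"rz":-0.7,"claw":0.085},{"tx":0.1875,"ty":-0.322,"tz":0,"rx":0,"ry":0,"rz":-0.7,"claw":0.085},{"tx":0.1875,"ty":-0.322,"tz":0,"rx":0,"ry":0,"rz":-0.7,"claw":0.085},{"tx":0.1875,"ty":-0.322,"tz":0,"rx":0,"ry":0,"rz":-0.7,"claw":0.085},{"tx":0.1875,"ty":-0.322,"tz":0,"rx":0,"ry":0,"rz":-0.7,"claw":0.085},{"tx":0.1875,"ty":-0.322,"tz":0,"rx":0,"ry":0,"rz":-0.7,"claw":0.085},{"tx":0.1875,"ty":-0.322,"tz":0,"rx":0,"ry":0,"rz":-0.7,"claw":0.085},{"tx":0.1875,"ty":-0.322,"tz":0,"rx":0,"ry":0,"rz":-0.7,"claw":0.085}])

```text
clock: 2.1
eef_pos: [553.2, -33.8, 340.6]
tool_rot: [-3.14, -0.001, 1.649]
force: [-0.2, 0.5, -0.9]
width: 85.0
```

```bash
python3 - <<'E'
from h import *
s=read_state(); c=calibration('wrist'); im=snap('wrist','w1.png')
print(s['eef_pos'],s['tool_rot'],s['qpos'],s['tau'][6],s['torque']); print(c['origin'],c['attitude'])
import pickle; pickle.dump(c,open('w1.pkl','wb'))
A=np.array([547.3,53.8])
print('pred stud top',proj(c,[*A,263]),'foot',proj(c,[*A,0]),'pipe80',proj(c,[553.5,-26,182]),'bend',proj(c,[557,-75,182]))
E
```

```text
[553.16698508 -33.82333978 340.61285454] [-3.14013883e+00 -6.74463569e-04  1.64886592e+00] [-0.35387986  0.42378745  0.5467207   1.642361   -0.23744332  1.14383903
  0.33091054] 0.022593638277612627 [0.04952639 0.05027286 0.0853561 ]
[546.65350407  37.17374412 483.31695821] [-0.28693068  0.00206672  0.07848249]
pred stud top [317.06600137  74.51335109] foot [315.24946576  90.49637405] pipe80 [315.84454206 178.81728876] bend [315.33867849 231.21866461]
```

View pics/w1.png

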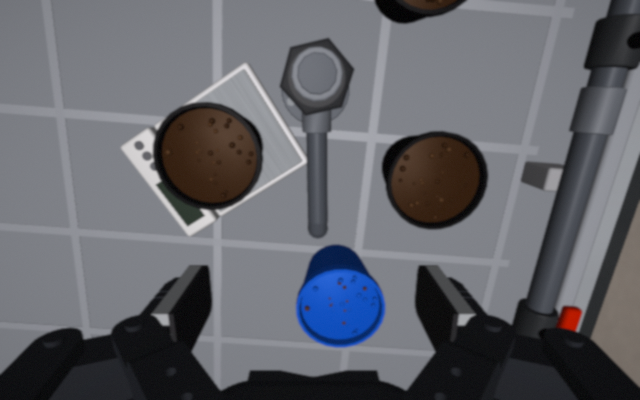

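The wrist view shows the stud top at (318.5,73.5), against (317,74.5) predicted. The pipe runs straight down to its end at (318,232), the pot rim centre is near (209,155), and the hex nut surrounds the stud. I'll enlarge the nut to read its yaw.

```bash
python3 - <<'E'
from h import *
import pickle
c=pickle.load(open('w1.pkl','rb')); im=cv2.imread('pics/w1.png')
for u,v in [(209,155),(208.5,156)]: print('rim',at(c,u,v,130))
print('stud',at(c,318.5,73.5,263)); print('bend',at(c,318,230,182),'pipe',at(c,316.5,140,182),at(c,317.5,215,182))
cr=cv2.resize(im[28:128,140:370],None,fx=3.4,fy=3.4,interpolation=cv2.INTER_CUBIC)
cr=cv2.convertScaleAbs(cr,alpha=1.6); 
n=cv2.resize(im[30:125,270:365],(600,600),interpolation=cv2.INTER_CUBIC); n=cv2.convertScaleAbs(n,alpha=1.7)
cv2.imwrite('pics/c3.png',n)
E
```

```text
rim [444.81127843 -20.93627992 130.        ]
rim [444.29978692 -21.9926434  130.        ]
stud [548.10046977  54.42728719 263.        ]
bend [559.34276707 -73.61728344 182.        ] pipe [551.33548095   7.6638304  182.        ] [557.69677915 -59.22252353 182.        ]
```

View pics/c3.png

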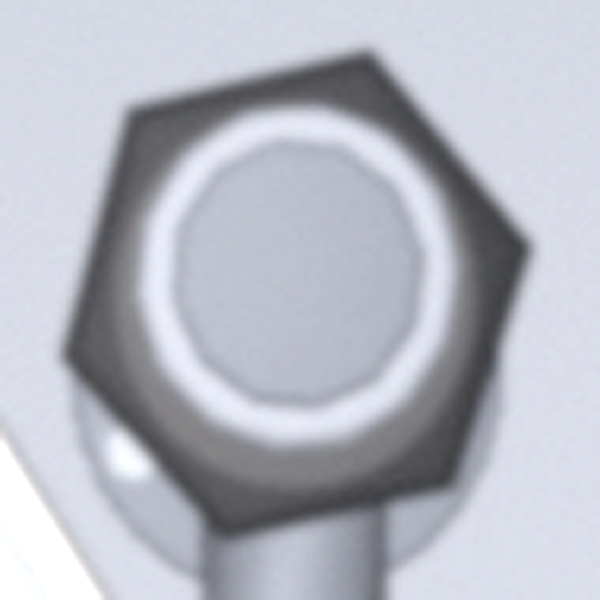

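```bash
python3 - <<'E'
from h import *
import pickle
c=pickle.load(open('w1.pkl','rb')); s=95/600
V=np.array([at(c,270+u*s,30+v*s,230)[:2] for u,v in [(372,48),(530,245),(452,485),(220,530),(65,352),(130,107)]])
print(V.round(1), V.mean(0)); d=V-V.mean(0); a=np.degrees(np.arctan2(d[:,1],d[:,0])); print(np.hypot(*d.T).round(1),a.round(1),(a-30)%60)
A=np.array([547.8,54.1])
# arc plan: grasp at r=90 from -84.8 to -143.8
for t in np.arange(0,60,1)[::59]:
    th=np.radians(-84.8-t); print(t,A+90*np.array([np.cos(th),np.sin(th)]))
from scipy.optimize import minimize
E
```

```text
[[553.3  79.8]
 [572.   61.9]
 [566.2  36.6]
 [541.   29.7]
 [522.8  47.1]
 [528.4  72.1]] [547.2742418   54.52628418]
[26.  25.8 26.1 25.6 25.6 25.8] [  76.5   16.5  -43.5 -104.3 -163.1  137.1] [46.48699076 46.53925828 46.45800335 45.68578116 46.86432835 47.07984102]
0 [555.95693222 -35.52959588]
59 [475.17357191   0.94548991]
```

>>> apply_moves(increments=[{"tx":0.0027,"ty":-0.0017,"tz":-0.05,"rx":0,"ry":0,"rz":0.15,"claw":0.085},{"tx":0.0027,"ty":-0.0017,"tz":-0.09,"rx":0,"ry":0,"rz":0.15,"claw":0.085},{"tx":0.0027,"ty":-0.0017,"tz":-0.12,"rx":0,"ry":0,"rz":0.15,"claw":0.07},{"tx":0.0027,"ty":-0.0017,"tz":-0.14,"rx":0,"ry":0,"rz":0.15,"claw":0.06},{"tx":0.0027,"ty":-0.0017,"tz":-0.16,"rx":0,"ry":0,"rz":0.15,"claw":0.06},{"tx":0.0027,"ty":-0.0017,"tz":-0.17,"rx":0,"ry":0,"rz":0.15,"claw":0.05},{"tx":0.0027,"ty":-0.0017,"tz":-0.1776,"rx":0,"ry":0,"rz":0.15,"claw":0.04},{"tx":0.0027,"ty":-0.0017,"tz":-0.1776,"rx":0,"ry":0,"rz":0.15,"claw":0.03},{"tx":0.0027,"ty":-0.0017,"tz":-0.1776,"rx":0,"ry":0,"rz":0.15,"claw":0.025},{"tx":0.0027,"ty":-0.0017,"tz":-0.1776,"rx":0,"ry":0,"rz":0.15,"claw":0.025}])

```text
clock: 3.15
eef_pos: [556.9, -35.6, 164.5]
tool_rot: [3.14, 0.0, 1.663]
force: [-0.3, -0.1, -0.4]
width: 24.6
```

>>> apply_moves(increments=[{"tx":0,"ty":0,"tz":0,"rx":0,"ry":0,"rz":0,"claw":0.015},{"tx":0,"ty":0,"tz":0,"rx":0,"ry":0,"rz":0,"claw":0.015},{"tx":0,"ty":0,"tz":0,"rx":0,"ry":0,"rz":0,"claw":0.015},{"tx":0,"ty":0,"tz":0,"rx":0,"ry":0,"rz":0,"claw":0.015}])

```text
clock: 3.55
eef_pos: [556.8, -35.7, 164.5]
tool_rot: [3.14, -0.0, 1.663]
force: [-1.1, 0.5, 5.3]
width: 15.9
```

```bash
python3 - <<'E'
from h import *
s=read_state(); print(s['eef_pos'],s['tool_rot'],s['force'],s['torque'],s['width'])
A=np.array([547.5,54.3]); p=s['eef_pos'][:2]-A; t0=np.arctan2(p[1],p[0]); r=np.hypot(*p); print(np.degrees(t0),r)
pot=np.array([443,-22.5])-A; print(np.degrees(np.arctan2(pot[1],pot[0])),np.hypot(*pot))
for t in range(5,61,5):
    th=t0-np.radians(t); print(t,(A+r*np.array([np.cos(th),np.sin(th)])-s['eef_pos'][:2]).round(1))
E
```

```text
[556.822299   -35.70577425 164.51998137] [ 3.14006306e+00 -9.70785056e-05  1.66281169e+00] [-1.13048156  0.4574174   5.34037072] [ 0.05199692  0.20132885 -0.00411851] 15.931201514359453
-84.08670600071234 90.4872624002139
-143.6867834964393 129.68612107700653
5 [-7.9 -0.5]
10 [-15.8  -0.3]
15 [-23.6   0.7]
20 [-31.3   2.2]
25 [-38.9   4.5]
30 [-46.3   7.4]
35 [-53.3  10.9]
40 [-60.   15.1]
45 [-66.4  19.8]
50 [-72.3  25. ]
55 [-77.7  30.7]
60 [-82.6  36.9]
```

>>> apply_moves(increments=[{"tx":-0.0079,"ty":-0.0005,"tz":0,"rx":0,"ry":0,"rz":-1,"claw":0.015},{"tx":-0.0158,"ty":-0.0003,"tz":0,"rx":0,"ry":0,"rz":-2,"claw":0.015},{"tx":-0.0236,"ty":0.0007,"tz":0,"rx":0,"ry":0,"rz":-3,"claw":0.015},{"tx":-0.0313,"ty":0.0022,"tz":0,"rx":0,"ry":0,"rz":-4,"claw":0.015},{"tx":-0.0389,"ty":0.0045,"tz":0,"rx":0,"ry":0,"rz":-5,"claw":0.015},{"tx":-0.0463,"ty":0.0074,"tz":0,"rx":0,"ry":0,"rz":-6,"claw":0.015},{"tx":-0.0533,"ty":0.0109,"tz":0,"rx":0,"ry":0,"rz":-7,"claw":0.015},{"tx":-0.06,"ty":0.0151,"tz":0,"rx":0,"ry":0,"rz":-8,"claw":0.015},{"tx":-0.0664,"ty":0.0198,"tz":0,"rx":0,"ry":0,"rz":-9,"claw":0.015},{"tx":-0.0723,"ty":0.025,"tz":0,"rx":0,"ry":0,"rz":-10,"claw":0.015},{"tx":-0.0777,"ty":0.0307,"tz":0,"rx":0,"ry":0,"rz":-11,"claw":0.015},{"tx":-0.0822,"ty":0.0363,"tz":0,"rx":0,"ry":0,"rz":-11.9,"claw":0.015}])

```text
clock: 4.75
eef_pos: [474.9, 1.3, 164.5]
tool_rot: [3.141, -0.002, 0.622]
force: [0.2, 1.8, 6.9]
width: 16.1
```

>>> apply_moves(increments=[{"tx":0,"ty":0,"tz":0,"rx":0,"ry":0,"rz":0,"claw":0.015},{"tx":0,"ty":0,"tz":0,"rx":0,"ry":0,"rz":0,"claw":0.015},{"tx":0,"ty":0,"tz":0,"rx":0,"ry":0,"rz":0,"claw":0.025},{"tx":0,"ty":0,"tz":0,"rx":0,"ry":0,"rz":0,"claw":0.035},{"tx":0,"ty":0,"tz":0.01,"rx":0,"ry":0,"rz":0,"claw":0.04},{"tx":0,"ty":0,"tz":0.04,"rx":0,"ry":0,"rz":0,"claw":0.04},{"tx":0,"ty":0,"tz":0.09,"rx":0,"ry":0,"rz":0,"claw":0.06},{"tx":0,"ty":0,"tz":0.14,"rx":0,"ry":0,"rz":0,"claw":0.085},{"tx":0,"ty":0,"tz":0.165,"rx":0,"ry":0,"rz":0,"claw":0.085},{"tx":0,"ty":0,"tz":0.165,"rx":0,"ry":0,"rz":0,"claw":0.085},{"tx":0,"ty":0,"tz":0.165,"rx":0,"ry":0,"rz":0,"claw":0.085}])

```text
clock: 5.85
eef_pos: [473.9, 0.8, 328.9]
tool_rot: [-3.141, -0.001, 0.624]
force: [-1.3, 0.2, -0.5]
width: 85.0
```

```bash
python3 - <<'E'
from h import *
import pickle
s=read_state(); print(s['eef_pos'],s['tool_rot'],s['qpos'],s['force'])
c=calibration('wrist'); im=snap('wrist','w2.png'); pickle.dump(c,open('w2.pkl','wb'))
E
```

```text
[473.88193525   0.78499817 328.9272593 ] [-3.14136547e+00 -8.82053405e-04  6.24467639e-01] [-0.75672748  0.38899904  0.98264475  1.86605284 -0.36667464  1.08057472
 -0.57802615] [-1.33916143  0.20993075 -0.51244736]
```

View pics/w2.png

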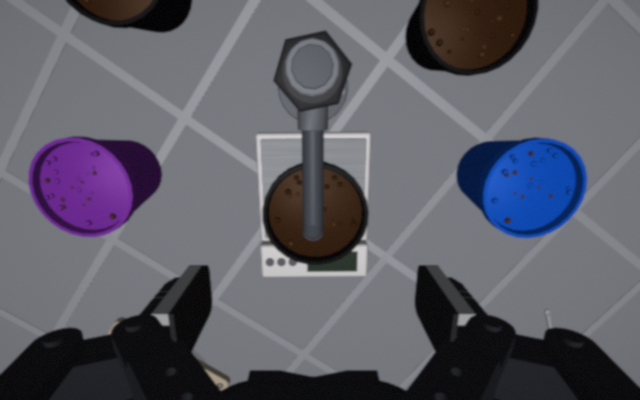

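The spout now lies over the pot on the balance: pipe end at (313,236), rim spanning x 264–368 and y 161–263. I'll work out the angles.

```bash
python3 - <<'E'
from h import *
import pickle
c=pickle.load(open('w2.pkl','rb')); im=cv2.imread('pics/w2.png')
g=cv2.cvtColor(im,cv2.COLOR_BGR2GRAY).astype(float)
# pipe mid at rows by brown/grey contrast
pts=[]
for v in range(140,230,10):
    b=im[v,285:345].astype(int); print(v,[i+285 for i in range(60) if abs(b[i,0]-b[i,2])<14 and b[i].mean()>45 and (b[i].mean()<100)][:60:1][0:1],end=' ')
from scipy.optimize import least_squares
# rim circle fit: project circle r=55,z=130 and maximise gradient
def circ(x,y,r=55): return np.array([proj(c,[x+r*np.cos(t),y+r*np.sin(t),130]) for t in np.linspace(0,2*np.pi,72)])
g2=cv2.GaussianBlur(g,(0,0),1)
def samp(P): return cv2.remap(g2.astype(np.float32),P[:,0].astype(np.float32),P[:,1].astype(np.float32),1).ravel()
best=max(((samp(circ(x,y,57.5))-samp(circ(x,y,53))).clip(-20,60).mean(),x,y) for x in np.arange(434,454,1) for y in np.arange(-32,-12,1.))
A=np.array([547.4,54.4]); pot=np.array(best[1:]); print('\nrim',best); d=pot-A; print('pot ang',np.degrees(np.arctan2(d[1],d[0])),np.hypot(*d))
S=at(c,312.5,67,263); print('stud',S)
for u,v in [(313,135),(312.7,150),(313,220)]: print(at(c,u,v,182))
e=at(c,313,220,182)-at(c,312.7,145,182); print('pipe ang',np.degrees(np.arctan2(e[1],e[0])))
for a in (-143.7,):
    for z in (182,): print('pred noz px',proj(c,[A[0]+130*np.cos(np.radians(a)),A[1]+130*np.sin(np.radians(a)),z]),'axis182',proj(c,[*A,182]),'rimpx',proj(c,[*pot,130]))
n=cv2.resize(im[20:120,265:365],(600,600),interpolation=cv2.INTER_CUBIC); cv2.imwrite('pics/c4.png',cv2.convertScaleAbs(np.hstack([n[:,:],]),alpha=1.6))
E
```

```text
140 [302] 150 [302] 160 [302] 170 [286] 180 [302] 190 [303] 200 [303] 210 [303] 220 [303] 
rim (np.float32(51.890583), np.int64(444), np.float64(-23.0))
pot ang -143.18333471373546 129.1600557448006
stud [546.82275875  53.75951582 263.        ]
[511.124853    27.69562626 182.        ]
[501.09330157  20.7655371  182.        ]
[451.74263138 -15.13725878 182.        ]
pipe ang -143.97949173013964
pred noz px [313.77924186 232.56174706] axis182 [312.4398279  76.2726467] rimpx [314.81201347 213.82979079]
```

View pics/c4.png

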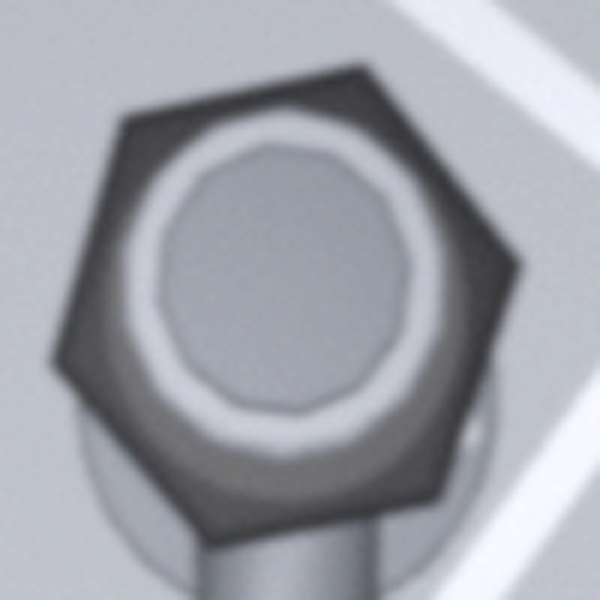

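>>> apply_moves(increments=[{"tx":0.035,"ty":0.025,"tz":0,"rx":0,"ry":0,"rz":1.6,"claw":0.085},{"tx":0.0734,"ty":0.0535,"tz":0,"rx":0,"ry":0,"rz":3.2,"claw":0.085},{"tx":0.0734,"ty":0.0535,"tz":0,"rx":0,"ry":0,"rz":4.8,"claw":0.085},{"tx":0.0734,"ty":0.0535,"tz":0,"rx":0,"ry":0,"rz":6.4,"claw":0.085},{"tx":0.0734,"ty":0.0535,"tz":0,"rx":0,"ry":0,"rz":8,"claw":0.085},{"tx":0.0734,"ty":0.0535,"tz":0,"rx":0,"ry":0,"rz":9.6,"claw":0.085},{"tx":0.0734,"ty":0.0535,"tz":0,"rx":0,"ry":0,"rz":11.2,"claw":0.085},{"tx":0.0734,"ty":0.0535,"tz":0,"rx":0,"ry":0,"rz":12.8,"claw":0.085},{"tx":0.0734,"ty":0.0535,"tz":0,"rx":0,"ry":0,"rz":14.4,"claw":0.085},{"tx":0.0734,"ty":0.0535,"tz":0,"rx":0,"ry":0,"rz":16,"claw":0.085}])

```text
clock: 6.9
eef_pos: [546.4, 54.0, 326.7]
tool_rot: [-3.138, -0.001, 2.026]
force: [0.9, 0.1, 0.5]
width: 85.1
```

>>> apply_moves(increments=[{"tx":0,"ty":0,"tz":0,"rx":0,"ry":0,"rz":1.6,"claw":0.085},{"tx":0,"ty":0,"tz":0,"rx":0,"ry":0,"rz":3.2,"claw":0.085},{"tx":0,"ty":0,"tz":0,"rx":0,"ry":0,"rz":4.8,"claw":0.085},{"tx":0,"ty":0,"tz":0,"rx":0,"ry":0,"rz":6.4,"claw":0.085},{"tx":0,"ty":0,"tz":0,"rx":0,"ry":0,"rz":8,"claw":0.085},{"tx":0,"ty":0,"tz":0,"rx":0,"ry":0,"rz":9.6,"claw":0.085},{"tx":0,"ty":0,"tz":0,"rx":0,"ry":0,"rz":11.2,"claw":0.085},{"tx":0,"ty":0,"tz":0,"rx":0,"ry":0,"rz":12.8,"claw":0.085},{"tx":0,"ty":0,"tz":0,"rx":0,"ry":0,"rz":14.4,"claw":0.085},{"tx":0,"ty":0,"tz":0,"rx":0,"ry":0,"rz":16.14,"claw":0.085},{"tx":0,"ty":0,"tz":0,"rx":0,"ry":0,"rz":16.14,"claw":0.085},{"tx":0,"ty":0,"tz":0,"rx":0,"ry":0,"rz":16.14,"claw":0.085}])

```text
clock: 8.1
eef_pos: [546.9, 53.9, 327.4]
tool_rot: [3.141, -0.002, -2.858]
force: [0.1, 0.4, 0.1]
width: 85.0
```

```bash
python3 - <<'E'
from h import *
s=read_state(); print(s['eef_pos'],np.degrees(s['tool_rot']),s['qpos'],s['force'],s['torque'],s['tau'][6])
E
```

```text
[546.86747098  53.85487093 327.41319061] [ 1.79971259e+02 -1.42844933e-01 -1.63752661e+02] [-0.27793226  0.39109028  0.1868925   1.66854212 -0.07994536  1.0919709
  1.78658146] [0.09236935 0.36079262 0.13352701] [ 0.02430068 -0.02804059 -0.0449096 ] 0.08573973085731268
```

>>> apply_moves(increments=[{"tx":0.0004,"ty":0.0004,"tz":-0.04,"rx":0,"ry":0,"rz":0.05,"claw":0.085},{"tx":0.0004,"ty":0.0004,"tz":-0.07,"rx":0,"ry":0,"rz":0.05,"claw":0.085},{"tx":0.0004,"ty":0.0004,"tz":-0.09,"rx":0,"ry":0,"rz":0.05,"claw":0.085},{"tx":0.0004,"ty":0.0004,"tz":-0.105,"rx":0,"ry":0,"rz":0.05,"claw":0.085},{"tx":0.0004,"ty":0.0004,"tz":-0.118,"rx":0,"ry":0,"rz":0.05,"claw":0.085},{"tx":0.0004,"ty":0.0004,"tz":-0.1262,"rx":0,"ry":0,"rz":0.05,"claw":0.07},{"tx":0.0004,"ty":0.0004,"tz":-0.1262,"rx":0,"ry":0,"rz":0.05,"claw":0.06},{"tx":0.0004,"ty":0.0004,"tz":-0.1262,"rx":0,"ry":0,"rz":0.05,"claw":0.054},{"tx":0.0004,"ty":0.0004,"tz":-0.1262,"rx":0,"ry":0,"rz":0.05,"claw":0.05},{"tx":0.0004,"ty":0.0004,"tz":-0.1262,"rx":0,"ry":0,"rz":0.05,"claw":0.05}])

```text
clock: 9.1
eef_pos: [548.3, 54.6, 203.1]
tool_rot: [-3.141, 0.001, -2.85]
force: [-0.1, 0.4, 0.3]
width: 50.0
```

```bash
python3 - <<'E'
from h import *
s=read_state(); print(s['eef_pos'],np.degrees(s['tool_rot']),s['force'],s['torque'],s['tau'][6],s['width'])
E
```

```text
[548.33787936  54.63460271 203.09605026] [-1.79990630e+02  7.61594199e-02 -1.63295549e+02] [-0.09553728  0.44000687  0.26365442] [0.02977875 0.0244958  0.03858404] -0.0038803151983302087 50.000999831058195
```

>>> apply_moves(increments=[{"tx":0,"ty":0,"tz":0,"rx":0,"ry":0,"rz":0,"claw":0.045},{"tx":0,"ty":0,"tz":0,"rx":0,"ry":0,"rz":0,"claw":0.04},{"tx":0,"ty":0,"tz":0,"rx":0,"ry":0,"rz":0,"claw":0.04},{"tx":0,"ty":0,"tz":0,"rx":0,"ry":0,"rz":0,"claw":0.04}])

```text
clock: 9.5
eef_pos: [548.2, 55.0, 203.4]
tool_rot: [3.141, 0.001, -2.85]
force: [-0.9, 1.3, 4.5]
width: 45.0
```

```bash
cat > st.py <<'E'
from h import *
s=read_state(); print(s['eef_pos'].round(2),np.degrees(s['tool_rot']).round(2),'F',s['force'].round(2),'M',s['torque'].round(3),'tau7 %.3f w %.2f q7 %.3f t %.2f'%(s['tau'][6],s['width'],s['qpos'][6],s['clock']))
E
python3 st.py
```

```text
[548.23  55.03 203.38] [ 1.7998e+02  8.0000e-02 -1.6327e+02] F [-0.87  1.27  4.46] M [ 0.239  0.299 -0.023] tau7 -0.014 w 45.00 q7 1.824 t 9.50
```

>>> apply_moves(increments=[{"tx":0,"ty":0,"tz":0,"rx":0,"ry":0,"rz":-0.8,"claw":0.04},{"tx":0,"ty":0,"tz":-0.0001,"rx":0,"ry":0,"rz":-1.6,"claw":0.04},{"tx":0,"ty":0,"tz":-0.0001,"rx":0,"ry":0,"rz":-2.4,"claw":0.04},{"tx":0,"ty":0,"tz":-0.0001,"rx":0,"ry":0,"rz":-3.2,"claw":0.04},{"tx":0,"ty":0,"tz":-0.0002,"rx":0,"ry":0,"rz":-4,"claw":0.04},{"tx":0,"ty":0,"tz":-0.0002,"rx":0,"ry":0,"rz":-5,"claw":0.04},{"tx":0,"ty":0,"tz":-0.0002,"rx":0,"ry":0,"rz":-6,"claw":0.04},{"tx":0,"ty":0,"tz":-0.0003,"rx":0,"ry":0,"rz":-7,"claw":0.04},{"tx":0,"ty":0,"tz":-0.0003,"rx":0,"ry":0,"rz":-7,"claw":0.04},{"tx":0,"ty":0,"tz":-0.0003,"rx":0,"ry":0,"rz":-7,"claw":0.04}])

```text
clock: 10.5
eef_pos: [548.2, 55.1, 203.1]
tool_rot: [3.14, 0.001, 2.823]
force: [-1.2, 0.9, 5.8]
width: 44.9
```

```bash
python3 st.py
```

```text
[548.22  55.14 203.06] [1.7993e+02 5.0000e-02 1.6173e+02] F [-1.22  0.95  5.79] M [ 0.204  0.356 -0.035] tau7 0.011 w 44.85 q7 1.337 t 10.50
```

>>> apply_moves(increments=[{"tx":0,"ty":0,"tz":0,"rx":0,"ry":0,"rz":-1,"claw":0.04},{"tx":0,"ty":0,"tz":-0.0001,"rx":0,"ry":0,"rz":-2,"claw":0.04},{"tx":0,"ty":0,"tz":-0.0001,"rx":0,"ry":0,"rz":-3,"claw":0.04},{"tx":0,"ty":0,"tz":-0.0001,"rx":0,"ry":0,"rz":-3,"claw":0.04},{"tx":0,"ty":0,"tz":-0.0001,"rx":0,"ry":0,"rz":-3,"claw":0.04}])

```text
clock: 11.0
eef_pos: [548.3, 55.2, 203.0]
tool_rot: [3.14, 0.0, 2.561]
force: [-1.6, 0.5, 5.4]
width: 44.8
```

```bash
python3 st.py
```

```text
[548.29  55.23 202.95] [1.7991e+02 3.0000e-02 1.4674e+02] F [-1.63  0.46  5.38] M [ 0.309  0.298 -0.013] tau7 0.012 w 44.76 q7 1.131 t 11.00
```

>>> apply_moves(increments=[{"tx":0,"ty":0,"tz":0,"rx":0,"ry":0,"rz":0,"claw":0.04}])

```text
clock: 11.1
eef_pos: [548.2, 55.2, 202.9]
tool_rot: [3.14, 0.0, 2.561]
force: [-0.4, 1.2, 5.6]
width: 44.7
```

```bash
python3 st.py
```

```text
[548.24  55.23 202.94] [1.7991e+02 2.0000e-02 1.4674e+02] F [-0.38  1.2   5.6 ] M [ 0.236  0.294 -0.052] tau7 0.032 w 44.68 q7 1.131 t 11.10
```

>>> apply_moves(increments=[{"tx":0,"ty":0,"tz":0,"rx":0,"ry":0,"rz":-1,"claw":0.04},{"tx":0,"ty":0,"tz":-0.0001,"rx":0,"ry":0,"rz":-2,"claw":0.04},{"tx":0,"ty":0,"tz":-0.0001,"rx":0,"ry":0,"rz":-3,"claw":0.04},{"tx":0,"ty":0,"tz":-0.0001,"rx":0,"ry":0,"rz":-3,"claw":0.04},{"tx":0,"ty":0,"tz":-0.0001,"rx":0,"ry":0,"rz":-3,"claw":0.04}])

```text
clock: 11.6
eef_pos: [548.3, 55.2, 202.8]
tool_rot: [3.14, -0.0, 2.3]
force: [-0.2, 1.1, 6.2]
width: 44.6
```

```bash
python3 st.py
```

```text
[548.31  55.24 202.83] [179.91  -0.   131.75] F [-0.19  1.14  6.17] M [0.346 0.261 0.003] tau7 0.012 w 44.63 q7 0.924 t 11.60
```

>>> apply_moves(increments=[{"tx":0,"ty":0,"tz":0,"rx":0,"ry":0,"rz":-1,"claw":0.04},{"tx":0,"ty":0,"tz":-0.0001,"rx":0,"ry":0,"rz":-2,"claw":0.04},{"tx":0,"ty":0,"tz":-0.0001,"rx":0,"ry":0,"rz":-3,"claw":0.04},{"tx":0,"ty":0,"tz":-0.0001,"rx":0,"ry":0,"rz":-3,"claw":0.04},{"tx":0,"ty":0,"tz":-0.0001,"rx":0,"ry":0,"rz":-3,"claw":0.04}])

```text
clock: 12.1
eef_pos: [548.4, 55.3, 202.7]
tool_rot: [3.14, -0.0, 2.038]
force: [-1.2, 1.1, 5.2]
width: 45.2
```

```bash
python3 st.py
```

```text
[548.35  55.26 202.7 ] [ 1.7990e+02 -3.0000e-02  1.1676e+02] F [-1.2   1.14  5.22] M [ 0.292  0.208 -0.053] tau7 0.012 w 45.22 q7 0.719 t 12.10
```

>>> apply_moves(increments=[{"tx":0,"ty":0,"tz":0,"rx":0,"ry":0,"rz":-1,"claw":0.04},{"tx":0,"ty":0,"tz":-0.0001,"rx":0,"ry":0,"rz":-2,"claw":0.04},{"tx":0,"ty":0,"tz":-0.0001,"rx":0,"ry":0,"rz":-3,"claw":0.04},{"tx":0,"ty":0,"tz":-0.0001,"rx":0,"ry":0,"rz":-3,"claw":0.04},{"tx":0,"ty":0,"tz":-0.0001,"rx":0,"ry":0,"rz":-3,"claw":0.04}])

```text
clock: 12.6
eef_pos: [548.4, 55.3, 202.6]
tool_rot: [3.14, -0.001, 1.776]
force: [-0.9, 0.8, 5.9]
width: 44.9
```

```bash
python3 st.py
```

```text
[548.41  55.28 202.58] [ 1.7991e+02 -5.0000e-02  1.0176e+02] F [-0.85  0.81  5.89] M [ 0.308  0.154 -0.052] tau7 0.012 w 44.93 q7 0.514 t 12.60
```

>>> apply_moves(increments=[{"tx":0,"ty":0,"tz":0,"rx":0,"ry":0,"rz":-1,"claw":0.04},{"tx":0,"ty":0,"tz":-0.0001,"rx":0,"ry":0,"rz":-2,"claw":0.04},{"tx":0,"ty":0,"tz":-0.0001,"rx":0,"ry":0,"rz":-3,"claw":0.04},{"tx":0,"ty":0,"tz":-0.0001,"rx":0,"ry":0,"rz":-3,"claw":0.04},{"tx":0,"ty":0,"tz":-0.0001,"rx":0,"ry":0,"rz":-3,"claw":0.04}])

```text
clock: 13.1
eef_pos: [548.5, 55.3, 202.4]
tool_rot: [3.14, -0.001, 1.515]
force: [-0.7, 2.2, 5.5]
width: 44.7
```

```bash
python3 st.py
```

```text
[548.47  55.3  202.45] [ 1.7992e+02 -7.0000e-02  8.6770e+01] F [-0.69  2.16  5.46] M [ 0.346  0.142 -0.012] tau7 0.012 w 44.68 q7 0.309 t 13.10
```

>>> apply_moves(increments=[{"tx":0,"ty":0,"tz":0,"rx":0,"ry":0,"rz":-1,"claw":0.04},{"tx":0,"ty":0,"tz":-0.0001,"rx":0,"ry":0,"rz":-2,"claw":0.04},{"tx":0,"ty":0,"tz":-0.0001,"rx":0,"ry":0,"rz":-3,"claw":0.04},{"tx":0,"ty":0,"tz":-0.0001,"rx":0,"ry":0,"rz":-3,"claw":0.04},{"tx":0,"ty":0,"tz":-0.0001,"rx":0,"ry":0,"rz":-3,"claw":0.04}])

```text
clock: 13.6
eef_pos: [548.5, 55.3, 202.3]
tool_rot: [3.141, -0.002, 1.253]
force: [-0.4, 2.0, 5.5]
width: 45.0
```

```bash
python3 st.py
```

```text
[548.52  55.27 202.34] [ 1.7994e+02 -9.0000e-02  7.1780e+01] F [-0.35  1.96  5.49] M [ 0.301  0.138 -0.033] tau7 0.012 w 45.02 q7 0.104 t 13.60
```

>>> apply_moves(increments=[{"tx":0,"ty":0,"tz":0,"rx":0,"ry":0,"rz":-1,"claw":0.04},{"tx":0,"ty":0,"tz":-0.0001,"rx":0,"ry":0,"rz":-2,"claw":0.04},{"tx":0,"ty":0,"tz":-0.0001,"rx":0,"ry":0,"rz":-3,"claw":0.04},{"tx":0,"ty":0,"tz":-0.0001,"rx":0,"ry":0,"rz":-3,"claw":0.04},{"tx":0,"ty":0,"tz":-0.0001,"rx":0,"ry":0,"rz":-3,"claw":0.04}])

```text
clock: 14.1
eef_pos: [548.6, 55.2, 202.3]
tool_rot: [3.141, -0.002, 0.991]
force: [-0.0, 1.7, 5.9]
width: 45.0
```

```bash
python3 st.py
```

```text
[548.58  55.21 202.28] [ 1.7996e+02 -1.0000e-01  5.6800e+01] F [-0.02  1.72  5.88] M [0.25 0.08 0.01] tau7 -0.063 w 44.98 q7 -0.102 t 14.10
```

>>> apply_moves(increments=[{"tx":0,"ty":0,"tz":0,"rx":0,"ry":0,"rz":-0.4,"claw":0.04},{"tx":0,"ty":0,"tz":0,"rx":0,"ry":0,"rz":-0.8,"claw":0.04}])

```text
clock: 14.3
eef_pos: [548.6, 55.2, 202.3]
tool_rot: [3.141, -0.002, 0.921]
force: [-0.3, 2.3, 6.1]
width: 45.1
```

```bash
python3 st.py
```

```text
[548.6   55.23 202.27] [ 1.7996e+02 -1.0000e-01  5.2790e+01] F [-0.34  2.27  6.13] M [0.255 0.046 0.397] tau7 -0.076 w 45.05 q7 -0.157 t 14.30
```

>>> apply_moves(increments=[{"tx":0,"ty":0,"tz":0,"rx":0,"ry":0,"rz":0,"claw":0.04},{"tx":0,"ty":0,"tz":0,"rx":0,"ry":0,"rz":0,"claw":0.04}])

```text
clock: 14.5
eef_pos: [548.6, 55.3, 202.3]
tool_rot: [3.141, -0.002, 0.922]
force: [-0.6, 2.2, 6.7]
width: 45.2
```

```bash
python3 st.py
```

```text
[548.6   55.26 202.27] [ 1.7996e+02 -1.0000e-01  5.2840e+01] F [-0.63  2.18  6.65] M [0.29  0.13  0.244] tau7 -0.209 w 45.17 q7 -0.156 t 14.50
```

>>> apply_moves(increments=[{"tx":0,"ty":0,"tz":0,"rx":0,"ry":0,"rz":-0.25,"claw":0.04},{"tx":0,"ty":0,"tz":0,"rx":0,"ry":0,"rz":-0.5,"claw":0.04}])

```text
clock: 14.7
eef_pos: [548.6, 55.2, 202.3]
tool_rot: [3.141, -0.002, 0.878]
force: [-1.1, 1.2, 6.3]
width: 45.0
```

```bash
python3 st.py
```

```text
[548.62  55.23 202.28] [ 1.7997e+02 -1.0000e-01  5.0330e+01] F [-1.05  1.19  6.32] M [0.169 0.017 0.418] tau7 -0.242 w 45.01 q7 -0.191 t 14.70
```

>>> apply_moves(increments=[{"tx":0,"ty":0,"tz":0,"rx":0,"ry":0,"rz":0,"claw":0.04},{"tx":0,"ty":0,"tz":0,"rx":0,"ry":0,"rz":0,"claw":0.04}])

```text
clock: 14.9
eef_pos: [548.6, 55.2, 202.2]
tool_rot: [3.141, -0.002, 0.879]
force: [-0.9, 0.7, 6.0]
width: 44.9
```

```bash
python3 st.py
```

```text
[548.57  55.22 202.23] [ 1.7997e+02 -9.0000e-02  5.0360e+01] F [-0.89  0.7   6.02] M [0.254 0.089 0.287] tau7 -0.288 w 44.92 q7 -0.191 t 14.90
```

>>> apply_moves(increments=[{"tx":0,"ty":0,"tz":0,"rx":0,"ry":0,"rz":-0.25,"claw":0.04},{"tx":0,"ty":0,"tz":0,"rx":0,"ry":0,"rz":-0.5,"claw":0.04}])

```text
clock: 15.1
eef_pos: [548.6, 55.2, 202.2]
tool_rot: [3.141, -0.002, 0.835]
force: [-0.6, 1.4, 6.5]
width: 45.2
```

```bash
python3 st.py
```

```text
[548.62  55.22 202.25] [ 1.7997e+02 -1.0000e-01  4.7850e+01] F [-0.63  1.36  6.48] M [0.191 0.051 0.484] tau7 -0.301 w 45.20 q7 -0.225 t 15.10
```

>>> apply_moves(increments=[{"tx":0,"ty":0,"tz":0,"rx":0,"ry":0,"rz":0,"claw":0.04},{"tx":0,"ty":0,"tz":0,"rx":0,"ry":0,"rz":0,"claw":0.04}])

```text
clock: 15.3
eef_pos: [548.6, 55.2, 202.2]
tool_rot: [3.141, -0.002, 0.836]
force: [-0.4, 1.6, 5.8]
width: 45.2
```

```bash
python3 st.py
```

```text
[548.59  55.21 202.23] [ 1.7997e+02 -9.0000e-02  4.7870e+01] F [-0.4   1.63  5.84] M [0.223 0.039 0.369] tau7 -0.342 w 45.20 q7 -0.225 t 15.30
```

>>> apply_moves(increments=[{"tx":0,"ty":0,"tz":0,"rx":0,"ry":0,"rz":0,"claw":0.04}])

```text
clock: 15.4
eef_pos: [548.6, 55.2, 202.2]
tool_rot: [3.141, -0.002, 0.835]
force: [-1.0, 1.4, 6.2]
width: 45.1
```

```bash
python3 st.py
```

```text
[548.6   55.19 202.25] [ 1.7997e+02 -1.0000e-01  4.7870e+01] F [-1.03  1.45  6.19] M [0.23  0.105 0.364] tau7 -0.341 w 45.07 q7 -0.225 t 15.40
```

>>> apply_moves(increments=[{"tx":0,"ty":0,"tz":0,"rx":0,"ry":0,"rz":-0.1,"claw":0.04},{"tx":0,"ty":0,"tz":0,"rx":0,"ry":0,"rz":-0.2,"claw":0.04},{"tx":0,"ty":0,"tz":0,"rx":0,"ry":0,"rz":-0.3,"claw":0.04},{"tx":0,"ty":0,"tz":0,"rx":0,"ry":0,"rz":-0.4,"claw":0.04}])

```text
clock: 15.8
eef_pos: [548.6, 55.2, 202.2]
tool_rot: [3.141, -0.002, 0.801]
force: [-1.3, 1.5, 5.9]
width: 45.2
```

```bash
python3 st.py
```

```text
[548.62  55.18 202.24] [ 1.7997e+02 -9.0000e-02  4.5890e+01] F [-1.26  1.47  5.95] M [0.209 0.036 0.581] tau7 -0.457 w 45.25 q7 -0.253 t 15.80
```

>>> apply_moves(increments=[{"tx":0,"ty":0,"tz":0,"rx":0,"ry":0,"rz":0,"claw":0.04},{"tx":0,"ty":0,"tz":0,"rx":0,"ry":0,"rz":0,"claw":0.04}])

```text
clock: 16.0
eef_pos: [548.6, 55.2, 202.3]
tool_rot: [3.141, -0.002, 0.801]
force: [0.7, 2.8, 4.6]
width: 45.1
```

```bash
python3 st.py
```

```text
[548.64  55.21 202.27] [ 1.7996e+02 -9.0000e-02  4.5900e+01] F [0.66 2.84 4.6 ] M [0.199 0.083 0.465] tau7 -0.458 w 45.12 q7 -0.252 t 16.00
```

>>> apply_moves(increments=[{"tx":0,"ty":0,"tz":0,"rx":0,"ry":0,"rz":0,"claw":0.04}])

```text
clock: 16.1
eef_pos: [548.6, 55.2, 202.3]
tool_rot: [3.141, -0.002, 0.801]
force: [-0.4, 1.3, 5.8]
width: 44.9
```

```bash
python3 st.py
```

```text
[548.61  55.24 202.26] [ 1.7997e+02 -9.0000e-02  4.5900e+01] F [-0.4   1.25  5.84] M [0.223 0.121 0.468] tau7 -0.458 w 44.94 q7 -0.252 t 16.10
```

Settled torque is about 0.47–0.50 N m, peaking near 0.6 while moving, inside the target band. I'll let go, lift clear and check.

>>> apply_moves(increments=[{"tx":0,"ty":0,"tz":0,"rx":0,"ry":0,"rz":0,"claw":0.05},{"tx":0,"ty":0,"tz":0,"rx":0,"ry":0,"rz":0,"claw":0.065},{"tx":0,"ty":0,"tz":0,"rx":0,"ry":0,"rz":0,"claw":0.08},{"tx":0,"ty":0,"tz":0,"rx":0,"ry":0,"rz":0,"claw":0.085},{"tx":0,"ty":0,"tz":0.02,"rx":0,"ry":0,"rz":0,"claw":0.085},{"tx":0,"ty":0,"tz":0.06,"rx":0,"ry":0,"rz":0,"claw":0.085},{"tx":0,"ty":0,"tz":0.1,"rx":0,"ry":0,"rz":0,"claw":0.085},{"tx":0,"ty":0,"tz":0.13,"rx":0,"ry":0,"rz":0,"claw":0.085},{"tx":-0.04,"ty":-0.03,"tz":0.14,"rx":0,"ry":0,"rz":0,"claw":0.085},{"tx":-0.07,"ty":-0.05,"tz":0.14,"rx":0,"ry":0,"rz":0,"claw":0.085},{"tx":-0.07,"ty":-0.05,"tz":0.14,"rx":0,"ry":0,"rz":0,"claw":0.085},{"tx":-0.07,"ty":-0.05,"tz":0.14,"rx":0,"ry":0,"rz":0,"claw":0.085}])

```text
clock: 17.3
eef_pos: [477.7, 4.7, 341.7]
tool_rot: [-3.141, -0.002, 0.797]
force: [0.7, -0.1, -0.8]
width: 85.2
```

```bash
python3 st.py; python3 - <<'E'
from h import *
import pickle
c=calibration('wrist'); im=snap('wrist','w3.png'); pickle.dump(c,open('w3.pkl','wb'))
print(np.array(c['origin']),proj(c,[547.4,54.4,263]),proj(c,[444,-23,130]))
E
```

```text
[477.71   4.69 341.72] [-1.7997e+02 -1.1000e-01  4.5670e+01] F [ 0.67 -0.08 -0.82] M [ 0.036 -0.032 -0.071] tau7 0.009 w 85.21 q7 -0.339 t 17.30
[526.83380518  55.20422908 484.51826517] [338.82526473  79.86707786] [308.89614212 215.04336983]
```

View pics/w3.png

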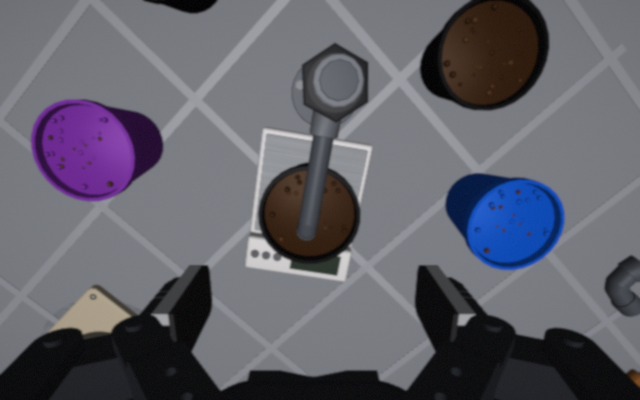

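The spout is still over the pot: pipe end near (307,236), rim centre near (309,213), and the nut has turned. I'll check the numbers against the axis.

```bash
python3 - <<'E'
from h import *
import pickle
c=pickle.load(open('w3.pkl','rb')); im=cv2.imread('pics/w3.png')
g=cv2.GaussianBlur(cv2.cvtColor(im,cv2.COLOR_BGR2GRAY).astype(np.float32),(0,0),1)
A=np.array([547.4,54.4])
def samp(P): P=np.array(P,np.float32); return cv2.remap(g,P[:,0].copy(),P[:,1].copy(),1).ravel()
def circ(x,y,r): return [proj(c,[x+r*np.cos(t),y+r*np.sin(t),130]) for t in np.linspace(0,2*np.pi,72)]
b=max(((samp(circ(x,y,57.5))-samp(circ(x,y,53))).clip(-20,60).mean(),x,y) for x in np.arange(434,454,1.) for y in np.arange(-32,-12,1.))
pot=np.array(b[1:]); d=pot-A; print('pot',pot,np.degrees(np.arctan2(d[1],d[0])),np.hypot(*d))
# pipe edges vs wall-free stretch (over balance / soil), brightness inside minus soil beside: angle and axis side-offset
def line(a,o,s): 
    u=np.array([np.cos(a),np.sin(a)]); n=np.array([-u[1],u[0]])
    return [proj(c,[*(A+u*r+n*(o+s)),182]) for r in np.arange(60,122,2)]
for w in ('w2','w3'):
    c=pickle.load(open(w+'.pkl','rb')); im=cv2.imread(f'pics/{w}.png').astype(np.float32)
    ch=cv2.GaussianBlur(np.abs(im[:,:,2]-im[:,:,0]),(0,0),.8)   # brown vs grey
    g=ch
    best=[]
    for a in np.arange(-150,-137,.25):
        for o in np.arange(-3,3.1,1):
            u=np.radians(a); L=lambda s:samp(line(u,o,s)[10:])
            best.append(((L(-12)+L(12)).mean()-2*(L(-6)+L(6)+L(0)).mean()/1.5*0.75,a,o))
    print(w,sorted(best)[-4:])
E
```

```text
pot [444. -23.] -143.18333471373546 129.1600557448006
w2 [(np.float32(38.582397), np.float64(-145.25), np.float64(2.0)), (np.float32(38.61639), np.float64(-143.75), np.float64(-1.0)), (np.float32(38.72373), np.float64(-143.25), np.float64(-2.0)), (np.float32(38.72956), np.float64(-142.75), np.float64(-3.0))]
w3 [(np.float32(40.1222), np.float64(-144.25), np.float64(1.0)), (np.float32(40.13662), np.float64(-144.5), np.float64(1.0)), (np.float32(40.14593), np.float64(-145.5), np.float64(3.0)), (np.float32(40.17276), np.float64(-145.0), np.float64(2.0))]
```

```bash
python3 - <<'E'
from h import *
snap('scene','sc2.png'); snap('top','top2.png')
a=cv2.imread('pics/sc1.png');b=cv2.imread('pics/sc2.png')
d=cv2.absdiff(cv2.imread('pics/top1.png'),cv2.imread('pics/top2.png')).max(2)
for n,(u,v) in dict(a1=(262,150),a2=(351,136),a3=(224,200)).items(): print(n,(d[v-22:v+22,u-22:u+22]>25).mean())
t=cv2.imread('pics/sc2.png'); cv2.imwrite('pics/c5.png',cv2.resize(t[130:360,160:460],(780,598)))
E
```

```text
a1 0.0
a2 0.31714876033057854
a3 0.0
```

View pics/c5.png

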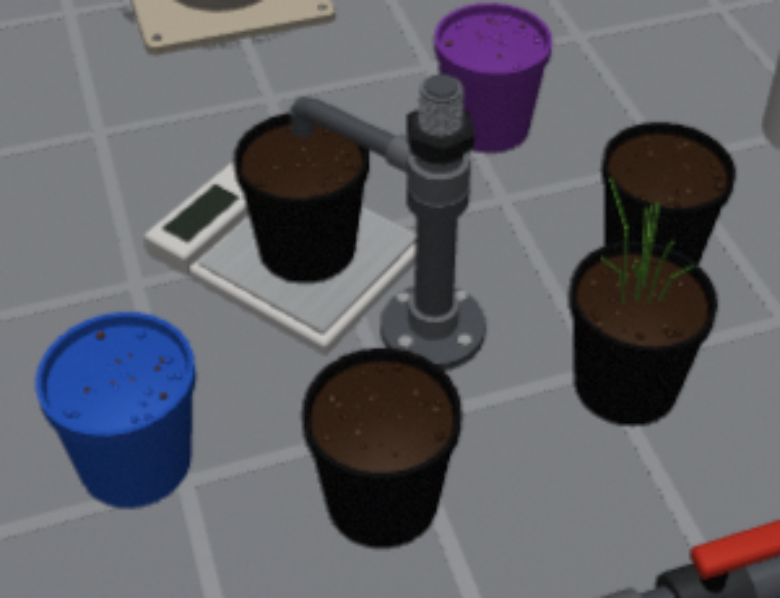

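The scene crop shows the nozzle over the balance pot, the nut down on the hub, and all pots upright. The front pot is at full-image (307,300), as before, so its change in the top view is the arm overhead. Handing in.

```bash
python3 -c "
from cell import *
print(finish_job(), read_state()['clock'])"
```

```text
the job is handed in; nothing more can be done
the job is handed in; nothing more can be done
```

I swung the spout about 59.5° clockwise until its nozzle was over the pot on the balance. Then I ran the nut down about 150° clockwise, tightened it, let go and lifted clear. I handed the job in a little after 17 s of robot time.

- **Spout:** it points at about -144°, and the pot lies at -143.2 to -143.8°, so the nozzle is within about 2 mm sideways of the pot's middle. The separate pipe-edge fits spread by about ±1°. The spout did not visibly shift while I tightened the nut.
- **Nut torque:** after settling it read 0.47 N m at the wrist joint and about 0.50 N m at the wrist sensor, within the 0.4–0.6 band. While the nut was still turning, the peak reading was 0.58–0.61 N m. The sensor's zero had drifted from about -0.03 to -0.07 N m by the end, so the true figures could be up to 0.07 N m higher. That keeps the peak below the 0.75 N m crushing limit.
- **Pots:** all stand as before. In the top view, one bystander pot's patch had changed by 32%. I put this down to the arm hanging over it, because the scene view shows that pot in its original place.
- **Not checked:** I did not tug the locked spout to test it.

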